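Hold the slide disposal box open with its palm lever

TASK

Open the slide disposal box with its lever: push the swing lock aside by its finger tab until its post is well clear of the lever, then gently press down the round pad on the lever's long end until the arm meets the rubber buffer and the heavy steel flap stands fully raised. Finish while holding the pad down like that. Use only the fingertips or the outside of the fingers: grip and lift nothing, do not touch the flap itself, and leave the things standing around where they are.

Things in the scene. Friction and masses are not known exactly. Their poses are not given: they have to be found in the camera images.
- station: fixed station: aluminium base plate 150 x 450 mm, 8 mm thick, with an open white box (120 x 68 mm, rim 82 mm high) at its -y end and the lever's bearing. Origin on the worktop right under the lever's pivot; y runs along the lever to its long end, x away from the robot, z up. In its frame: box centre (0, -121) mm; bearing cheeks at x +-30, y 0, 101 mm high; plate y -180 to 270
- lever: loose aluminium lever, flat bar 24 x 8 x 300 mm, its cross pin lying in open-topped notches. Origin on the pin's axis 85 mm up; y along station y, z up at rest. At rest the long arm slopes up at 0.25 rad, fully pressed down at 0.25. The short arm (75 mm) ends in a roller under the flap's tongue. 1 to 7 N on the pad moves it (some 8 N more press the buffer home); let go, it swings back up
- lever_pivot (a point): the middle of the lever's cross pin (= the lever's origin), 85 mm above the worktop
- lever_pad (a point): centre of the top face of the round grey palm pad (92 mm across, 9 mm thick) at the long end, 220 mm from the pivot; at rest 150 mm above the worktop, fully pressed about 42 mm (straight down but for some 15 mm of arc along the lever)
- flap (a joint): angle of the heavy steel flap (124 x 77 mm, 3 kg, with a 40 mm wide tongue towards the lever) on its hinge at the box's far rim (station y = -155 mm): 0 shut, grows as it rises, about 0.40 rad when the lever meets the buffer, 0.43 with the buffer pressed home; gravity shuts it
- flap_edge (a point): middle of the top edge of the flap's tongue, the part over the lever's short end
- lock (a joint): angle of the swing lock on its upright pivot at station (-55, 100) mm: 0 to 0.2 locked (a post 16 mm thick, 101 mm high, 55 mm from the pivot, stands under the lever); grows as the tab is pushed towards station -y, the post swinging to +y; from 0.9 the post is clear of the lever, stop at 1.2 rad. Stays where left; about 1 N at the tab
- lock_tab (a point): outer upper end of the lock's upright finger tab (10 mm thick, 20 to 66 mm above the worktop, reaching 65 mm out from the lock's pivot, away from the post); at lock angle 0 the tab points along station -x
- specimen_jar: bystander: capped specimen jar, 48 mm wide, 70 mm high, origin under its centre; beside the box on the robot's side
- vial_clear: bystander: small capped vial, 31 mm wide, 58 mm high, origin under its centre; behind the lever
- petri_1: bystander: stack of petri dishes, 63 mm wide, 52 mm high, origin under its centre; behind the pad
- pen_blue: bystander: black pen lying on the worktop, 145 mm long, 9 mm high, origin under its centre; on the robot's side of the pad
- buffer (a joint): travel of the sprung rubber dome under the lever's long arm, at station (0, 140) mm, top 44 mm high: 0 free, grows as the arm presses it down, at most 7 mm; 1.5 N per mm

How it is judged:
By the outcome, as a careful person would: the job done as asked, in the order asked, and still so for the second after the job is handed in, while the arm keeps its last pose, push and grip.
It also fails if it takes over 48 s, if anything falls off the work surface, if the arm or the gripper's body presses on something with over 40 N, if the wrist force passes 120 N, or if a joint passes its speed limit or range.

ROBOT

A 6-joint arm with a two-finger parallel gripper is mounted at the origin on a cart in front of the work surface, level with it; the furniture and walls round the work are solid. World frame = base frame: x ahead of the robot, y to its left, z up, the work surface at z = 0. Lengths are in m, angles in rad, forces in N, time in s.
With the tool pointing down it reaches from about 0.35 to 0.925 m from the base axis. Payload 6.4 kg.
Tool frame: the origin (TCP) lies at the very end of the fingers, on their centre line; the grasp point (between the pads) lies r.tcp_to_grasp behind it (r.tcp_to_grasp is the distance from the TCP to the grasp point, in m); z points along the fingers, y is the line along which they close (so a half turn about z gives the same grasp; the last joint's range is limited). The gripper opens to 94 mm and grips with 3 to 60 N. Pads are 16 mm wide; open, the fingers measure 119 mm over their backs; the gripper's body (75 mm by 177 mm) begins 78 mm behind the grasp point.
Start: joints at [-1.338, 0.245, 1.558, -0, 1.339, -0.174], TCP at [0.257, -0.597, 0.205] pointing down, gripper open.
Joint ranges: [-3.13, 3.13], [-1.02, 2.26], [0.13, 2.54], [-0.95, 4.09], [0.21, 2.88], [-2.74, 2.74]. Speed limits (rad/s): [2.57, 2.57, 3.14, 3.14, 3.14, 3.14].

INTERFACE

Orientations are given as a rotation vector (axis times angle).
In Python, from plant import r gives the robot as it stands.
- The arm moves only by the shell command python3 -m handwheel 'ROWS' [FORCE]. ROWS is JSON, a list of rows, each a list of 3 entries, a list of its own where there are three numbers: the shift along the tool's x, y, z normalised to -1 to 1, where 1 is 150 mm, then the turn, a rotation vector about the tool's x, y, z normalised to -1 to 1, where 1 is pi rad, then the opening, from 0 (shut) to 1 (fully open). In form: [[[dx, dy, dz], [ax, ay, az], hand], ...]. A call has 1 to 12 rows; each row is the pose to reach, as a shift and turn from the pose commanded when the call began, along the tool's axes at that moment, turning the shorter way round; what a row does not reach only later rows make up. A row lasts 1/10 s, in which the tool goes at most 50 mm and 8.59 degrees, less where a joint would pass 70% of its speed; a pose out of reach is approached as far as the arm can. A call with a number of a shift or a turn outside -1 to 1 is refused whole. A call with a gripper value outside its range is refused whole. The fingers move at their own pace and stop on an object; FORCE is the grip in N (left out, the last holds). Time passes only in rows, so rows that repeat a pose let the fingers close. It gives the time, the measured TCP pose, the force, the opening and the grip force at its end, in the units of the state.
- r.state(): the state, without advancing time (a new reading comes with each control period).
- r.read_camera(name): name is "scene" or "top" or "wrist"; returns a dict with "frame" (400x640x3 uint8, red, green, blue), "intrinsics" (3x3 intrinsics, pixels), "view" (4x4, takes a point from world to camera coordinates). Camera axes: x right, y down, z forward; pixel columns grow to the right and rows downward; lengths in m; the calibration is good to about 2 mm. A picture is of the moment at which its call begins. There is no depth.
- r.close_job(): hands the job in; it is judged then, once.
Trained networks look in a picture, given as the dict that the camera call returned (one of the last four; its "shot" number tells which), for a name from the list of things; names that differ only in an ending like _2 or _b are one class to them, and where a whole thing is asked for, a point or a joint stands for the part that bears it (a point fixed in the world has none). Each returns a list of dicts, best first, with "confidence" (0 to 1); they miss things now and then, are a little off and sometimes report something else, mostly with a low value. They report only what shows in the picture. A call takes as long as a camera call.
- r.recognise(picture, query): "rect" ([left, top, right, bottom] in pixels, round what is visible of it).
- r.regions_of(picture, query): "pixels" (400x640 bool, what is visible of it) and "rect" ([left, top, right, bottom] in pixels, round what is visible of it).
- r.mark_of(picture, query): "centre" ([column, row] in pixels: a listed point, or the origin of a listed thing).
The state is a dict: "time": time; "joint_pos": joint angles; "qd": joint speeds; "effort": joint torques, N m; "tool_pos": TCP position; "orientation": TCP orientation; "force": force on the tool from outside, world axes, zero at the start; "wrist_torque": the same for the moment, N m; "width": finger opening in m; "gripper_force": force on a finger pad.
Only numpy, scipy, OpenCV 4.12 (cv2) and the standard library are available. Lean on these libraries where they do the work, as an engineer would, in place of code of your own. Each camera call takes 0.05 s, during which the arm holds its last target. There are 200 camera calls.

## Working session

There is one attempt and no reset: what is moved stays moved. The work goes in short steps, Python scripts to look and compute and a shell command to move; the robot and the scene stay as the last step left them, time stands still between calls to the robot, and variables do not carry over. Pictures are saved under pics/ and viewed, at most 10 in all, crops included, and the job is handed in when it is done.

```bash
mkdir -p pics; ls
cat > h.py <<'E'
from plant import r
import numpy as np, cv2
from scipy.spatial.transform import Rotation as R
def ray(p,uv):
    K=p["intrinsics"];V=p["view"]
    d=np.linalg.inv(K)@np.array([uv[0],uv[1],1.]);Rm=V[:3,:3]
    return -Rm.T@V[:3,3], Rm.T@d
def onz(p,uv,z):
    o,d=ray(p,uv); return o+d*(z-o[2])/d[2]
def tri(obs):
    A=np.zeros((3,3));b=np.zeros(3)
    for p,uv in obs:
        o,d=ray(p,uv);d=d/np.linalg.norm(d);M=np.eye(3)-np.outer(d,d);A+=M;b+=M@o
    return np.linalg.solve(A,b)
def proj(p,X):
    c=p["view"][:3,:3]@np.array(X)+p["view"][:3,3];q=p["intrinsics"]@c;return q[:2]/q[2]
def save(p,n): cv2.imwrite(f"pics/{n}.png",p["frame"][:,:,::-1])
E
python3 - <<'E'
from h import *
np.set_printoptions(precision=3,suppress=True)
s=r.read_camera("scene");t=r.read_camera("top")
save(s,"scene0");save(t,"top0")
for q in ["station","lever_pivot","lever_pad","flap_edge","lock_tab","specimen_jar","vial_clear","petri_1","pen_blue"]:
    a=r.mark_of(s,q);b=r.mark_of(t,q)
    print(q,[(np.array(x["centre"]).round(),round(x["confidence"],2)) for x in a[:2]],[(np.array(x["centre"]).round(),round(x["confidence"],2)) for x in b[:2]])
    if a and b: print("   tri",tri([(s,a[0]["centre"]),(t,b[0]["centre"])]))
    z={"lever_pivot":.085,"lever_pad":.15,"lock_tab":.066}.get(q,0)
    if b: print("   top@z",onz(t,b[0]["centre"],z))
    if a: print("   scene@z",onz(s,a[0]["centre"],z))
print(r.state())
E
```

```text
pics
station [(array([335., 210.]), 0.6)] [(array([336., 201.]), 0.75)]
   tri [ 0.569 -0.025  0.004]
   top@z [ 0.57  -0.025  0.   ]
   scene@z [ 0.572 -0.029  0.   ]
lever_pivot [(array([334., 186.]), 0.59)] [(array([336., 190.]), 0.71)]
   tri [ 0.578 -0.022  0.084]
   top@z [ 0.579 -0.021  0.085]
   scene@z [ 0.575 -0.022  0.085]
lever_pad [(array([266., 200.]), 0.95), (array([278., 206.]), 0.64)] [(array([248., 190.]), 0.75)]
   tri [0.568 0.182 0.141]
   top@z [0.563 0.177 0.15 ]
   scene@z [0.562 0.19  0.15 ]
flap_edge [(array([350., 178.]), 0.91), (array([249., 212.]), 0.25)] [(array([356., 192.]), 0.93)]
   tri [ 0.571 -0.069  0.097]
   top@z [ 0.594 -0.076  0.   ]
   scene@z [ 0.664 -0.164  0.   ]
lock_tab [(array([336., 233.]), 0.7)] [(array([233., 262.]), 0.73), (array([300., 245.]), 0.56)]
   tri [0.379 0.177 0.195]
   top@z [0.411 0.217 0.066]
   scene@z [0.452 0.072 0.066]
specimen_jar [(array([392., 219.]), 0.53), (array([350., 176.]), 0.18)] [(array([382., 245.]), 0.74)]
   tri [ 0.461 -0.14  -0.008]
   top@z [ 0.462 -0.137  0.   ]
   scene@z [ 0.453 -0.134  0.   ]
v
[... 253 characters left out ...]
]
   tri [0.701 0.171 0.017]
   top@z [0.705 0.171 0.   ]
   scene@z [0.722 0.164 0.   ]
pen_blue [(array([287., 290.]), 0.53)] [(array([234., 263.]), 0.69)]
   tri [0.417 0.229 0.005]
   top@z [0.412 0.224 0.   ]
   scene@z [0.426 0.231 0.   ]
{'time': 1.0, 'joint_pos': array([-1.338,  0.245,  1.558, -0.   ,  1.339, -0.174]), 'qd': array([ 0.   , -0.   ,  0.001, -0.002,  0.   ,  0.001]), 'effort': array([ -0.001, -41.584, -31.488,   0.068,   0.029,  -0.   ]), 'tool_pos': array([ 0.257, -0.597,  0.205]), 'orientation': array([ 3.077,  0.635, -0.   ]), 'force': array([-0.428, -0.05 ,  0.148]), 'wrist_torque': array([ 0.002, -0.023,  0.   ]), 'gripper_force': 0.0, 'width': 0.09390335710572201}
```

View pics/scene0.png

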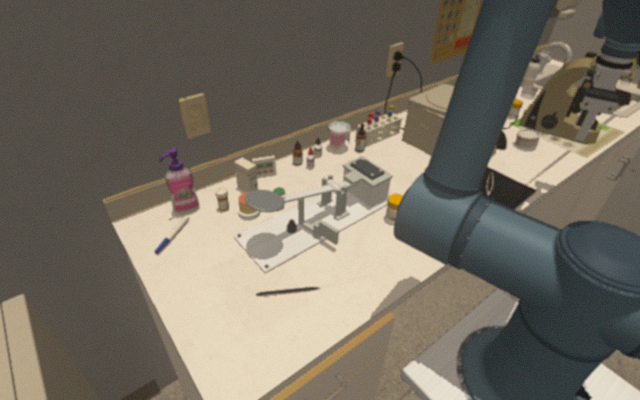

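View pics/top0.png

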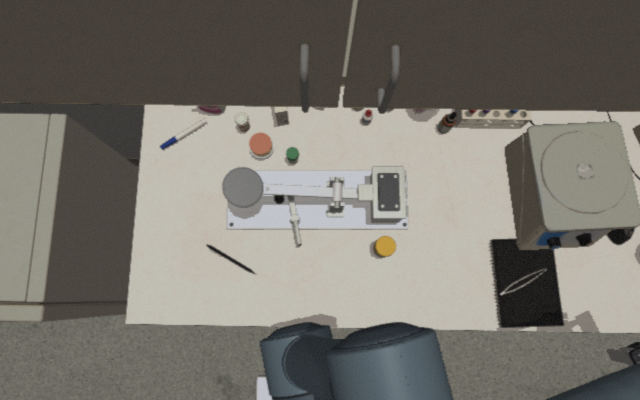

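The scene view shows the station with the pad at about (265,201), the lock tab at (327,233) and the pen at (287,291). In the top view the pad is at (243,188), the pin at (336,192), the tab's outer end at (298,244), the pen at (231,260) and the jar at (385,246). The plate looks parallel to world y. The network's first hit for the tab in the top view is the pen, so I'll use the second.

Run:
```python
from h import *
np.set_printoptions(precision=3,suppress=True)
s=r.read_camera("scene");t=r.read_camera("top")
c={}
for n,p in (("s",s),("t",t)):
    m=r.regions_of(p,"lever_pad")
    for k in m[:1]:
        print(n,k["rect"],k["confidence"],k["pixels"].sum())
    for k in r.regions_of(p,"lock_tab")[:2]: print(" lock",n,k["rect"],k["confidence"])
    for k in r.regions_of(p,"station")[:1]:
        print(" st",n,k["rect"],k["confidence"])
        if n=="t":
            q=cv2.minAreaRect(np.argwhere(k["pixels"])[:,::-1].astype(np.float32));print(q)
# plate corners by eye
for uv in [(228,229),(408,229),(228,171),(408,171),(231,224),(406,224)]: print(uv,onz(t,uv,.008))
print("pad",onz(t,(243,188),.15),onz(s,(265,201),.15),tri([(t,(243,188)),(s,(265,201))]))
print("tab t",onz(t,(298,244),.066),onz(t,(300,245),.066)," scene",onz(s,(336,233),.066))
print("pen",onz(t,(208,246),0.005),onz(t,(255,273),.005), "tcp2g",r.tcp_to_grasp)
f=t["frame"][130:300,190:430,::-1]; cv2.imwrite("pics/crop.png",cv2.resize(f,(720,510),interpolation=cv2.INTER_CUBIC))
```

```text
s [245.0, 181.6, 357.2, 210.1] 0.88 1273
 lock s [296.9, 201.9, 338.6, 244.4] 0.59
 st s [232.9, 158.7, 391.8, 275.1] 0.78
t [222.5, 171.1, 357.5, 208.5] 0.56 2512
 lock t [286.0, 197.8, 302.1, 250.0] 0.6
 st t [228.0, 168.8, 409.8, 246.0] 0.97
((316.9886779785156, 206.67279052734375), (75.43792724609375, 181.27159118652344), 88.02507019042969)
(228, 229) [0.494 0.242 0.008]
(408, 229) [ 0.502 -0.202  0.008]
(228, 171) [0.642 0.25  0.008]
(408, 171) [ 0.649 -0.205  0.008]
(231, 224) [0.507 0.236 0.008]
(406, 224) [ 0.514 -0.197  0.008]
pad [0.567 0.189 0.15 ] [0.561 0.194 0.15 ] [0.569 0.19  0.143]
tab t [0.454 0.067 0.066] [0.452 0.062 0.066]  scene [0.451 0.072 0.066]
pen [0.452 0.29  0.005] [0.388 0.172 0.005] tcp2g 0.0188
```

View pics/crop.png

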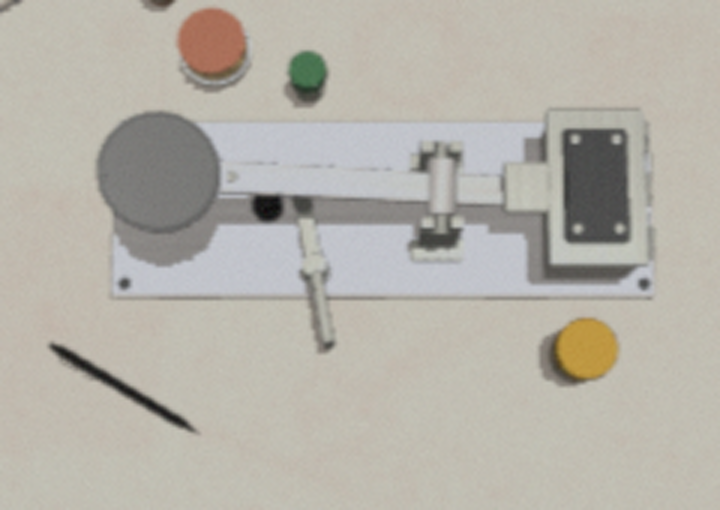

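Station origin is about (0.573, -0.023) with yaw 0.017. That puts the pad at (0.569, 0.188), the lock pivot at (0.516, 0.076) and the tab end at (0.453, 0.066), so the lock angle is about 0.14. These agree with the given sizes. Next I go above the tab's +y side with the fingers shut.

```bash
python3 -m handwheel '[[[0.3,-0.3,-0.15],[0,0,0.04],0],[[0.6,-0.6,-0.3],[0,0,0.08],0],[[1,-1,-0.3],[0,0,0.13],0],[[1,-1,-0.3],[0,0,0.13],0],[[1,-1,-0.3],[0,0,0.13],0],[[1,-1,-0.3],[0,0,0.13],0]]' 10
python3 -m handwheel '[[[0.2,-1,0],[0,0,0],0],[[0.2,-1,0],[0,0,0],0],[[0.2,-1,0],[0,0,0],0],[[0.2,-1,0],[0,0,0],0]]'
python3 -m handwheel '[[[0.2,-1,0],[0,0,0],0],[[0.2,-1,0],[0,0,0],0],[[0.2,-1,0],[0,0,0],0],[[0.2,-1,0],[0,0,0],0]]'
```

```text
time: 2.0
tool_pos: [0.3365, -0.3985, 0.2511]
orientation: [3.14, 0.003, 0.001]
force: [-0.3, -1.2, 0.2]
width: 0.0489
gripper_force: 0.0
time: 2.4
tool_pos: [0.3663, -0.2476, 0.2503]
orientation: [-3.141, -0.003, -0.0]
force: [-0.2, -1.3, 0.8]
width: 0.0177
gripper_force: 0.0
time: 2.8
tool_pos: [0.397, -0.0976, 0.2506]
orientation: [-3.141, -0.006, -0.001]
force: [-0.0, -0.3, -0.1]
width: 0.0004
gripper_force: 0.0
```

```bash
python3 -m handwheel '[[[0.45,-1,0],[0,0,0],0],[[0.45,-1,0],[0,0,0],0],[[0.45,-1,0],[0,0,0],0],[[0.45,-1,0],[0,0,0],0],[[0.45,-1,0],[0,0,0],0]]'
python3 -m handwheel '[[[0,-0.37,0],[0,0,0],0],[[0,-0.37,0.2],[0,0,0],0],[[0,-0.37,0.5],[0,0,0],0],[[0,-0.37,0.7],[0,0,0],0],[[0,-0.37,0.7],[0,0,0],0]]'
python3 - <<'E'
from h import *
t=r.read_camera("top");s=r.read_camera("scene");w=r.read_camera("wrist")
im=np.vstack([t["frame"][130:300,190:430],s["frame"][150:320,200:440]])
a=cv2.resize(im,(560,int(340*560/240)))[:, :]
im=np.hstack([t["frame"][130:300,190:430],s["frame"][150:320,180:420]])
cv2.imwrite("pics/above.png",cv2.resize(np.vstack([cv2.resize(im,(800,283)),cv2.resize(w["frame"],(480,300))if 0 else np.hstack([cv2.resize(w["frame"],(480,300)),np.zeros((300,320,3),np.uint8)])]),(800,583))[:,:,::-1])
E
```

```text
time: 3.3
tool_pos: [0.4651, 0.0495, 0.2501]
orientation: [3.141, -0.0, -0.001]
force: [-0.5, 0.1, 1.0]
width: 0.0004
gripper_force: 0.0
time: 3.8
tool_pos: [0.461, 0.1031, 0.1409]
orientation: [3.141, -0.007, -0.015]
force: [0.2, 1.3, 0.0]
width: 0.0005
gripper_force: 0.0
```

View pics/above.png

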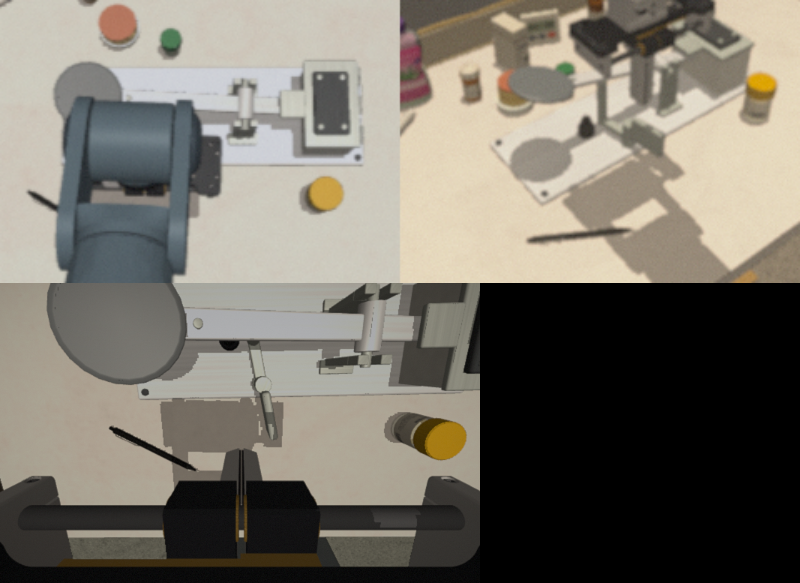

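The wrist view shows the shut fingertips at about (240,455), on the +y (left) side of the tab, whose end is at (268,435). The gripper body lies along y and clears the pad. I'll check the tab's position from this view.

Run:
```python
from h import *
np.set_printoptions(precision=3,suppress=True)
w=r.read_camera("wrist")
for q,z in (("lock_tab",.066),("lever_pad",.15),("lever_pivot",.085),("pen_blue",0)):
    for k in r.mark_of(w,q)[:2]: print(q,np.array(k["centre"]),k["confidence"],onz(w,k["centre"],z))
print(onz(w,(360,203),.066), onz(w,(264/480*640,(383-283)/.75),.101), r.state()["tool_pos"])
```

```text
lock_tab [365.2 209. ] 0.81 [0.458 0.065 0.066]
lock_tab [565.   59.3] 0.31 [ 0.582 -0.089  0.066]
lever_pad [165.3  54.1] 0.91 [0.572 0.187 0.15 ]
lever_pivot [491.8  58.4] 0.69 [ 0.579 -0.021  0.085]
pen_blue [212.1 223.3] 0.87 [0.421 0.228 0.   ]
[0.464 0.07  0.066] [0.527 0.082 0.101] [0.465 0.105 0.147]
```

```bash
python3 -m handwheel '[[[0,0,0.25],[0,0,0],0],[[0,0,0.5],[0,0,0],0],[[0,0,0.73],[0,0,0],0],[[0,0,0.73],[0,0,0],0],[[0,0,0.73],[0,0,0],0],[[0,0,0.73],[0,0,0],0]]'
python3 -m handwheel '[[[0.02,0.07,0],[0,0,0],0],[[0.02,0.13,0],[0,0,0],0],[[0.02,0.16,0],[0,0,0],0],[[0.02,0.2,0],[0,0,0],0],[[0.01,0.25,0],[0,0,0],0],[[0.03,0.29,0],[0,0,0],0],[[0.05,0.34,0],[0,0,0],0],[[0.07,0.365,0],[0,0,0],0],[[0.09,0.39,0],[0,0,0],0],[[0.1,0.41,0],[0,0,0],0],[[0.11,0.425,0],[0,0,0],0],[[0.11,0.425,0],[0,0,0],0]]'
python3 - <<'E'
from h import *
np.set_printoptions(precision=3,suppress=True)
w=r.read_camera("wrist");s=r.read_camera("scene")
for q,z in (("lock_tab",.066),):
  for p in (w,s):
    for k in r.mark_of(p,q)[:2]: print(q,np.array(k["centre"]),k["confidence"],onz(p,k["centre"],z))
a=cv2.resize(w["frame"],(480,300));b=cv2.resize(s["frame"][160:290,200:402],(466,300))
cv2.imwrite("pics/push1.png",np.vstack([a,np.pad(b,((0,0),(0,14),(0,0)))])[:,:,::-1])
print(r.state()["tool_pos"],r.state()["force"])
E
```

```text
time: 4.8
tool_pos: [0.4659, 0.1055, 0.0383]
orientation: [3.142, -0.002, 0.007]
force: [0.3, -0.6, -0.2]
width: 0.0004
gripper_force: 0.0
time: 6.0
tool_pos: [0.4805, 0.0413, 0.0359]
orientation: [3.141, -0.003, 0.0]
force: [-1.0, -0.9, -0.6]
width: 0.0005
gripper_force: 0.0
lock_tab [360.8 237.5] 0.95 [0.492 0.021 0.066]
lock_tab [341.9 213.7] 0.74 [0.495 0.016 0.066]
[0.48  0.042 0.036] [ 0.004 -0.273 -0.29 ]
```

View pics/push1.png

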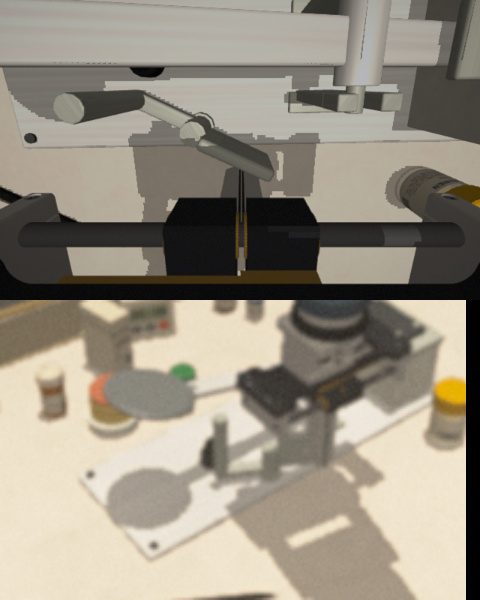

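The wrist view shows the tab end at about (271,170) and the post at (70,105), well to the +y side of the lever bar. Both cameras put the tab end at about (0.493, 0.019), a lock angle of about 1.13 rad, so it is clear. I back off in -x, lift, and go above the pad.

```bash
python3 -m handwheel '[[[-0.1,0,0],[0,0,0],0],[[-0.25,0,0],[0,0,0],0],[[-0.25,0,-0.3],[0,0,0],0],[[-0.25,0,-0.6],[0,0,0],0],[[-0.25,0,-1],[0,0,0],0],[[-0.25,0,-1],[0,0,0],0],[[-0.25,0,-1],[0,0,0],0]]'
python3 -m handwheel '[[[0,-0.1,-0.3],[0,0,0],0],[[0.2,-0.4,-0.3],[0,0,0],0],[[0.45,-0.7,-0.3],[0,0,0],0],[[0.7,-0.99,-0.3],[0,0,0],0],[[0.83,-0.99,-0.3],[0,0,0],0],[[0.83,-0.99,-0.3],[0,0,0],0],[[0.83,-0.99,-0.3],[0,0,0],0],[[0.83,-0.99,-0.3],[0,0,0],0]]'
python3 - <<'E'
from h import *
np.set_printoptions(precision=3,suppress=True)
w=r.read_camera("wrist");t=r.read_camera("top")
for q,z in (("lock_tab",.066),("lever_pad",.15)):
  for p in (w,t):
    for k in r.mark_of(p,q)[:1]: print(q,np.array(k["centre"]),k["confidence"],onz(p,k["centre"],z))
cv2.imwrite("pics/pad.png",w["frame"][:,:,::-1])
print(r.state()["tool_pos"],r.state()["force"])
E
```

```text
time: 6.9
tool_pos: [0.4443, 0.0415, 0.1883]
orientation: [3.141, -0.002, 0.009]
force: [0.1, 0.0, -1.0]
width: 0.0004
gripper_force: 0.0
time: 7.7
tool_pos: [0.5662, 0.1894, 0.2294]
orientation: [3.141, -0.003, -0.004]
force: [0.1, 0.2, -0.9]
width: 0.0005
gripper_force: 0.0
lock_tab [460.2 240.3] 0.61 [0.492 0.022 0.066]
lock_tab [317.1 231. ] 0.65 [0.485 0.023 0.066]
lever_pad [318.2 194.6] 0.9 [0.572 0.192 0.15 ]
lever_pad [244.1 188.2] 0.65 [0.567 0.186 0.15 ]
[0.567 0.19  0.231] [-0.796  0.43  -0.029]
```

View pics/pad.png

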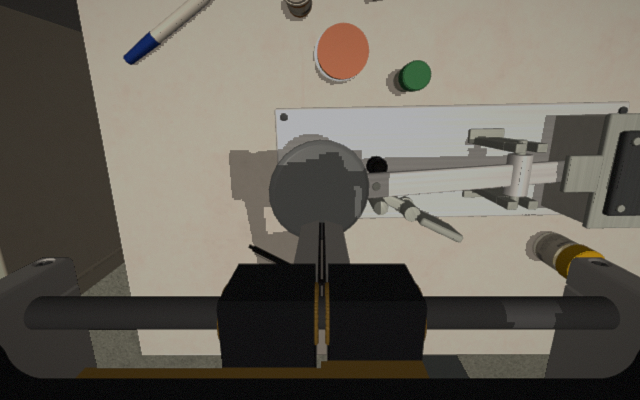

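Over the pad: its centre is at about (318,190), directly under the fingertips, and the lock is still swung aside with its tab end at (460,238). I descend to the pad and then press slowly along its arc.

```bash
python3 -m handwheel '[[[0.01,0,0.2],[0,0,0],0],[[0.01,0,0.4],[0,0,0],0],[[0.01,0,0.48],[0,0,0],0],[[0.01,0,0.48],[0,0,0],0],[[0.01,0,0.5],[0,0,0],0],[[0.01,0,0.52],[0,0,0],0],[[0.01,0,0.54],[0,0,0],0],[[0.01,0,0.56],[0,0,0],0],[[0.01,0,0.58],[0,0,0],0],[[0.01,0,0.58],[0,0,0],0]]'
python3 -m handwheel '[[[0,-0.005,0.02],[0,0,0],0],[[0,-0.01,0.04],[0,0,0],0],[[0,-0.015,0.06],[0,0,0],0],[[0,-0.02,0.08],[0,0,0],0],[[0,-0.025,0.1],[0,0,0],0],[[0,-0.03,0.12],[0,0,0],0],[[0,-0.035,0.14],[0,0,0],0],[[0,-0.04,0.16],[0,0,0],0],[[0,-0.045,0.18],[0,0,0],0],[[0,-0.05,0.2],[0,0,0],0]]'
```

```text
time: 9.0
tool_pos: [0.5698, 0.1907, 0.1451]
orientation: [-3.14, 0.003, -0.003]
force: [-1.7, 1.5, 5.8]
width: 0.0006
gripper_force: 2.6
time: 10.0
tool_pos: [0.5698, 0.1978, 0.1152]
orientation: [-3.141, 0.002, -0.003]
force: [-1.3, -0.3, 5.7]
width: 0.0004
gripper_force: 2.4
```

```bash
python3 -m handwheel '[[[0,-0.003,0.025],[0,0,0],0],[[0,-0.006,0.05],[0,0,0],0],[[0,-0.008,0.075],[0,0,0],0],[[0,-0.01,0.1],[0,0,0],0],[[0,-0.01,0.125],[0,0,0],0],[[0,-0.01,0.15],[0,0,0],0],[[0,-0.01,0.175],[0,0,0],0],[[0,-0.005,0.2],[0,0,0],0],[[0,-0.003,0.22],[0,0,0],0],[[0,0,0.24],[0,0,0],0]]'
python3 -m handwheel '[[[0,0.002,0.02],[0,0,0],0],[[0,0.004,0.04],[0,0,0],0],[[0,0.006,0.06],[0,0,0],0],[[0,0.008,0.08],[0,0,0],0],[[0,0.01,0.1],[0,0,0],0],[[0,0.012,0.12],[0,0,0],0],[[0,0.014,0.14],[0,0,0],0],[[0,0.016,0.15],[0,0,0],0],[[0,0.018,0.16],[0,0,0],0],[[0,0.02,0.17],[0,0,0],0]]'
```

```text
time: 11.0
tool_pos: [0.5693, 0.1976, 0.0778]
orientation: [-3.141, 0.003, -0.001]
force: [0.7, 3.8, 4.0]
width: 0.0004
gripper_force: 2.3
time: 12.0
tool_pos: [0.5689, 0.1945, 0.0523]
orientation: [3.142, -0.003, -0.001]
force: [-0.3, 3.4, 3.0]
width: 0.0007
gripper_force: 1.7
```

```bash
python3 -m handwheel '[[[0,0.003,0.01],[0,0,0],0],[[0,0.005,0.02],[0,0,0],0],[[0,0.008,0.03],[0,0,0],0],[[0,0.01,0.04],[0,0,0],0],[[0,0.01,0.04],[0,0,0],0],[[0,0.01,0.04],[0,0,0],0]]'
python3 -m handwheel '[[[0,0.002,0.01],[0,0,0],0],[[0,0.004,0.02],[0,0,0],0],[[0,0.006,0.025],[0,0,0],0],[[0,0.006,0.025],[0,0,0],0],[[0,0.006,0.025],[0,0,0],0]]'
```

```text
time: 12.6
tool_pos: [0.5689, 0.1929, 0.0463]
orientation: [3.141, -0.002, -0.001]
force: [0.7, 2.9, 2.8]
width: 0.0008
gripper_force: 1.3
time: 13.1
tool_pos: [0.569, 0.192, 0.0426]
orientation: [3.141, -0.003, -0.0]
force: [-0.6, 2.4, 1.0]
width: 0.0007
gripper_force: 1.3
```

```bash
python3 -m handwheel '[[[0,0.002,0.01],[0,0,0],0],[[0,0.004,0.02],[0,0,0],0],[[0,0.006,0.025],[0,0,0],0],[[0,0.006,0.025],[0,0,0],0],[[0,0.006,0.025],[0,0,0],0]]'
python3 - <<'E'
from h import *
np.set_printoptions(precision=3,suppress=True)
w=r.read_camera("wrist");s=r.read_camera("scene")
a=cv2.resize(w["frame"],(480,300));b=cv2.resize(s["frame"][150:280,200:402],(466,300))
cv2.imwrite("pics/press1.png",np.vstack([a,np.pad(b,((0,0),(0,14),(0,0)))])[:,:,::-1])
print(r.state()["tool_pos"],r.state()["force"])
E
```

```text
time: 13.6
tool_pos: [0.5691, 0.1914, 0.0391]
orientation: [-3.141, 0.002, -0.0]
force: [-0.3, 3.9, 3.5]
width: 0.0006
gripper_force: 2.5
[0.569 0.191 0.039] [-1.146  3.591  4.637]
```

View pics/press1.png

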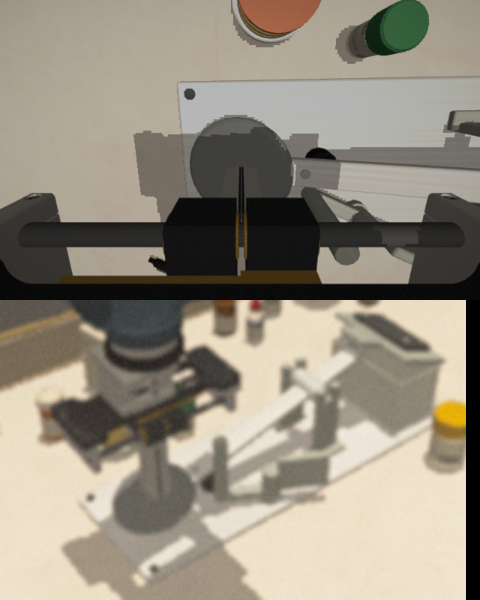

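The pad is pressed low with the flap raised at about (375,330) in the lower picture, and the post stands clear at (220,460). The force has begun to rise, so the buffer has been met. I press on in small steps to home it.

```bash
python3 -m handwheel '[[[0,0.002,0.01],[0,0,0],0],[[0,0.004,0.02],[0,0,0],0],[[0,0.005,0.02],[0,0,0],0],[[0,0.005,0.02],[0,0,0],0],[[0,0.005,0.02],[0,0,0],0]]'
python3 -m handwheel '[[[0,0.002,0.01],[0,0,0],0],[[0,0.004,0.02],[0,0,0],0],[[0,0.005,0.02],[0,0,0],0],[[0,0.005,0.02],[0,0,0],0],[[0,0.005,0.02],[0,0,0],0]]'
```

```text
time: 14.2
tool_pos: [0.5693, 0.1907, 0.0363]
orientation: [-3.141, 0.003, -0.001]
force: [-0.8, 3.5, 5.9]
width: 0.0002
gripper_force: 3.3
time: 14.7
tool_pos: [0.5694, 0.1901, 0.0336]
orientation: [-3.141, 0.003, -0.001]
force: [-2.1, 4.6, 7.3]
width: 0.0006
gripper_force: 4.0
```

```bash
python3 -m handwheel '[[[0,0.002,0.01],[0,0,0],0],[[0,0.003,0.015],[0,0,0],0],[[0,0.003,0.015],[0,0,0],0],[[0,0.003,0.015],[0,0,0],0],[[0,0.003,0.015],[0,0,0],0],[[0,0.003,0.015],[0,0,0],0],[[0,0.003,0.015],[0,0,0],0],[[0,0.003,0.015],[0,0,0],0],[[0,0.003,0.015],[0,0,0],0],[[0,0.003,0.015],[0,0,0],0]]'
python3 - <<'E'
from h import *
np.set_printoptions(precision=3,suppress=True)
s=r.read_camera("scene");t=r.read_camera("top");w=r.read_camera("wrist")
K=lambda p,q:[(np.array(k["centre"]).round(),round(k["confidence"],2)) for k in r.mark_of(p,q)[:1]]
for q in ("specimen_jar","vial_clear","petri_1","pen_blue","lock_tab","flap_edge","lever_pivot"): print(q,K(s,q),K(t,q))
a=r.mark_of(s,"flap_edge");b=r.mark_of(t,"flap_edge")
if a and b:print("flap edge",tri([(s,a[0]["centre"]),(t,b[0]["centre"])]))
print(r.state()["tool_pos"],r.state()["force"])
b=cv2.resize(s["frame"][140:300,180:440],(780,480));cv2.imwrite("pics/end.png",b[:,:,::-1])
E
```

```text
time: 15.7
tool_pos: [0.5696, 0.1898, 0.0319]
orientation: [-3.141, 0.003, -0.001]
force: [-3.3, 3.6, 10.3]
width: 0.0003
gripper_force: 5.6
specimen_jar [(array([392., 216.]), 0.78)] [(array([337., 200.]), 0.38)]
vial_clear [(array([278., 205.]), 0.4)] [(array([292., 157.]), 0.59)]
petri_1 [(array([252., 211.]), 0.44)] [(array([258., 150.]), 0.67)]
pen_blue [(array([287., 292.]), 0.5)] [(array([316., 231.]), 0.24)]
lock_tab [(array([342., 214.]), 0.87)] [(array([316., 233.]), 0.63)]
flap_edge [(array([352., 163.]), 0.87)] [(array([362., 190.]), 0.8)]
lever_pivot [(array([334., 189.]), 0.79)] [(array([332., 195.]), 0.79)]
flap edge [ 0.569 -0.074  0.143]
[0.57  0.19  0.032] [-2.769  4.375 11.03 ]
```

View pics/end.png

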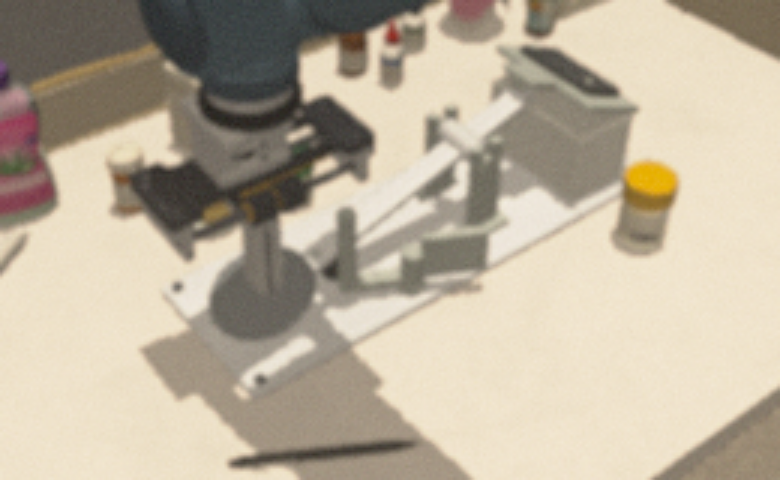

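The flap stands raised (tongue edge at about z = 0.143 m, up 46 mm, so about 0.42 rad). The pad force is about 10 N with the buffer nearly home, the post is clear at (345,245), and the bystanders are unmoved. Handing in.

```bash
python3 -c "
from plant import r
print(r.close_job())"
```

```text
the job is handed in; nothing more can be done
None
```

I swung the lock aside to about 1.13 rad and pressed the pad down onto the buffer. The flap stands raised at about 0.42 rad, and I handed the job in at about 16 s with the arm still holding the pad down.

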